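# Eject a clipper battery from its charging dock and trap it

## Robot

A 6-joint arm with a two-finger parallel gripper is mounted at the origin on a cart in front of the work surface, level with it; the furniture and walls round the work are solid. World frame = base frame: x ahead of the robot, y to its left, z up, the work surface at z = 0. Lengths are in m, angles in rad, forces in N, time in s.
With the tool pointing down it reaches from about 0.325 to 0.775 m from the base axis. Payload 5.5 kg.
Tool frame: the origin (TCP) lies midway between the tips of the shut fingers; the grasp point (between the pads) lies 19 mm behind it (arm.tcp_to_grasp is the z of the grasp point in the tool frame, in m); z points along the fingers, y is the direction in which the jaws open and shut (so a half turn about z gives the same grasp; the last joint's range is limited). The gripper opens to 85 mm and grips with 20 to 120 N. Pads are 22 mm wide; open, the fingers measure 114 mm over their backs; the gripper's body (76 mm by 85 mm) begins 54 mm behind the grasp point. The pads swing forward as they close: fully open they stand 13 mm farther back than shut.
Start: joints at [-1.353, 0.091, 1.231, -0, 1.82, -0.057], TCP at [0.163, -0.578, 0.231] pointing down, gripper open.
Joint ranges: [-2.87, 2.87], [-0.86, 2.18], [0.17, 2.46], [-1.51, 4.65], [0.06, 2.69], [-2.65, 2.65]. Speed limits (rad/s): [2.57, 2.57, 3.01, 3.14, 3.14, 3.14].

## Interface

Orientations are given as [roll, pitch, yaw] about the fixed x, y, z axes, in that order (R = Rz(yaw) Ry(pitch) Rx(roll)).
In Python, from cell import arm gives the robot as it stands.
- The arm moves only by the tool jog_arm, never from a script. Its argument "plan" is a list of rows, each an object with "translation": the shift along the world's x, y, z in mm, a list of three; "twist": the turn about the world's z in rad; "hand": the opening, from 0 (shut) to 1 (fully open). In form: [{"translation": [dx, dy, dz], "twist": twist, "hand": hand}, ...]. A call has exactly 10 rows; each row is the pose to reach, as a shift and turn from the pose commanded when the call began; what a row does not reach only later rows make up. A row lasts 1/10 s, in which the tool goes at most 50 mm and 8.59 degrees, less where a joint would pass 70% of its speed; a pose out of reach is approached as far as the arm can. A call with a gripper value outside its range is refused whole. The fingers move at their own pace and stop on an object; "force" is the grip in N (left out, the last holds). Time passes only in rows, so rows that repeat a pose let the fingers close, or fill a call up. It gives the time, the measured TCP pose, the force and the opening at its end, in the units of the state.
- arm.sense(): the state, without advancing time (a new reading comes with each control period).
- arm.capture(name): name is "scene" or "top"; returns a dict with "pixels" (400x640x3 uint8, red, green, blue), "camera_matrix" (3x3 intrinsics, pixels), "cam_to_world" (4x4, takes a point from camera to world coordinates). Camera axes: x right, y down, z forward; pixel columns grow to the right and rows downward; lengths in m; the calibration is good to about 2 mm. A picture is of the moment at which its call begins. There is no depth.
- arm.finish_job(): hands the job in, once; it reports no verdict.
The state is a dict: "clock": time; "joint_pos": joint angles; "joint_velocities": joint speeds; "effort": joint torques, N m; "tool_pos": TCP position; "orientation": TCP orientation; "force": force on the tool from outside, world axes, zero at the start; "torque": the same for the moment, N m; "gripper_width": opening from 0.0 (shut) to 1.0 (fully open).
Only numpy, scipy, OpenCV 4.12 (cv2) and the standard library are available. Lean on these libraries where they do the work, as an engineer would, in place of code of your own. Each camera call takes 0.05 s, during which the arm holds its last target.

## Task

Eject the thicker of the two battery packs from the sloping charging dock: press down the release button beside it with one fingertip while the other finger stands across its path, so that the pack pops out of its seat, slides a little way down its bay and is trapped on the dock by that finger. Finish while holding it like this, with the button still pressed and the pack resting still against the finger. Do not lift the pack or let it slide off, leave the thinner pack seated and do not disturb the things around.

Things in the scene. Friction and masses are not known exactly. Their poses are not given: they have to be found in the camera images.
- dock: white two-bay charging dock fixed to the desk, 190 x 190 mm, rear edge 95 mm high; the deck slopes down 14 degrees to its front (-x, roughly towards the robot) and ends 72 mm before the origin. Origin on the desk; x to the rear, y to its left, z up. Bays 42 mm wide between rails 8 mm high, centred at y = +28 (left) and -28 mm (right). Release buttons outside the bays, in collars up to 39 mm above the desk.
- deck (a point): point on the deck between the bays, 34 mm above the dock's origin: x up the slope to the rear, y left, z square to the deck. A seated pack has its origin at x = +40 mm, y = +-28 mm, z = 0 here, its front face at x = +5 mm, held by a latch tooth 6 mm proud of the deck.
- thick_pack: the pack to eject: black battery pack 70 mm long (x), 38 mm wide, 32 mm thick, about 170 g, in the left or the right bay. Origin at the centre of its underside; x points up the slope, z square to the deck.
- thin_pack: the pack to leave seated, in the other bay: same black, 70 x 38 mm but only 16 mm thick. Origin and axes alike.
- release_left (a joint): travel of the left button, m: 0 up, 0.010 fully down, vertical; 1.8 N to start, 5.3 N fully down. It sinks the tooth of its bay, which lets go at about 0.007, and springs back when let go: keep it down while the pack lies over the tooth. A spring (1.2 N, over 30 mm) then pops the pack out at once, and it slides off the slippery deck unless something stands in its way.
- release_right (a joint): the same for the right button.
- release_left_top (a point): centre of the top of the left button, a flat black pad 32 mm (dock x) by 24 mm (dock y), 52 mm above the desk when up, 42 mm when down; at x = -25, y = +76 mm in the dock's frame, 48 mm left of the middle of the left bay, where the deck is 28 mm above the desk. A finger level with the pressed button's top stands 14 mm above that deck, clear of the rails and in the thick pack's path.
- release_right_top (a point): the same for the right button, at y = -76 mm in the dock's frame.
- clipper: bystander: yellow and black clipper 58 x 191 x 50 mm lying to the left of the dock; origin at the centre of its underside
- small_vial: bystander: amber vial with white cap, 34 mm wide, 64 mm high, standing to the left of or behind the dock; origin at the centre of its underside
- clear_vial: bystander: clear vial with grey-blue cap, 30 mm wide, 58 mm high, standing to the left of or behind the dock; origin at the centre of its underside
- tape_roll: bystander: flat roll of tape, 103 mm wide, 25 mm high, lying in front of the dock; origin at the centre of its underside
Things that resemble listed ones, but are neither listed nor needed, are in the scene too. Leave any green or turquoise look-alike of the thin_pack alone. What is shaped like the thick_pack but pink is not meant.

How it is judged:
By the outcome, as a careful person would: the job done as asked, in the order asked, and still so for the second after the job is handed in, while the arm keeps its last pose, push and grip.
It also fails if it takes over 32 s, if anything falls off the work surface, if the arm or the gripper's body presses on something with over 40 N, if the wrist force passes 120 N, or if a joint passes its speed limit or range.

## Working session

There is one attempt and no reset: what is moved stays moved. The work goes in short steps, Python scripts to look and compute and a tool call to move; the robot and the scene stay as the last step left them, time stands still between calls to the robot, and variables do not carry over. Pictures are saved under pics/ and viewed, and the job is handed in when it is done.

Besides the shell and the picture viewer there is one more tool, called after "Emit:" as a command line: name --argument value ..., lists and objects as JSON in quotes. jog_arm: Moves the arm, as the interface text tells. Its arguments: {"type":"object","properties":{"plan":{"type":"array","items":{"type":"object","properties":{"translation":{"type":"array","items":{"type":"number"}},"twist":{"type":"number"},"hand":{"type":"number"}}}},"force":{"type":"number"}},"required":["plan"]}

```bash
ls; mkdir -p pics; python3 - <<'E'
from cell import arm
import cv2,numpy as np,pickle
d={}
for n in("scene","top"):
    c=arm.capture(n);d[n]=c
    cv2.imwrite(f"pics/{n}0.png",c["pixels"][:,:,::-1])
    print(n,np.round(c["camera_matrix"],1).tolist(),np.round(c["cam_to_world"],3).tolist())
pickle.dump(d,open("c0.pkl","wb"))
print(arm.sense())
E
```

```text
pics
scene [[436.1, 0.0, 316.9], [0.0, 436.1, 200.9], [0.0, 0.0, 1.0]] [[-0.52, -0.659, 0.544, 0.008], [-0.854, 0.408, -0.322, 0.69], [-0.01, -0.632, -0.775, 0.725], [0.0, 0.0, 0.0, 1.0]]
top [[430.1, 0.0, 323.1], [0.0, 430.1, 202.0], [0.0, 0.0, 1.0]] [[0.015, -0.997, 0.074, 0.419], [-1.0, -0.016, -0.005, 0.401], [0.007, -0.074, -0.997, 0.983], [0.0, 0.0, 0.0, 1.0]]
{'clock': 0.1, 'joint_pos': array([-1.35271860e+00,  9.18318675e-02,  1.23179767e+00, -3.12673387e-06,
        1.81979683e+00, -5.67119705e-02]), 'joint_velocities': array([-0.00089116, -0.00323824, -0.00305646, -0.00125521, -0.00103305,
        0.00165842]), 'effort': array([ 3.08686591e-03, -4.60218072e+01, -4.19218290e+01,  2.07388666e-05,
        1.06739171e-02, -3.07496987e-05]), 'tool_pos': array([ 0.16274128, -0.57724022,  0.23021684]), 'orientation': array([-3.13976172e+00, -1.00910803e-04,  2.74788835e-01]), 'force': array([-0.18662088,  0.29463316, -0.01056494]), 'torque': array([-0.01775391,  0.03136449, -0.03186662]), 'gripper_width': 0.9991760293611062}
```

View pics/scene0.png

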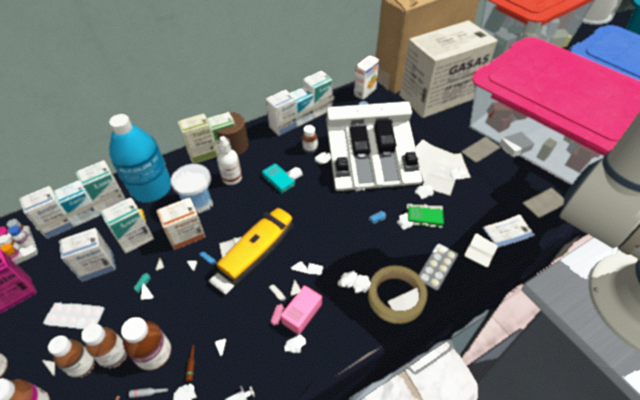

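View pics/top0.png

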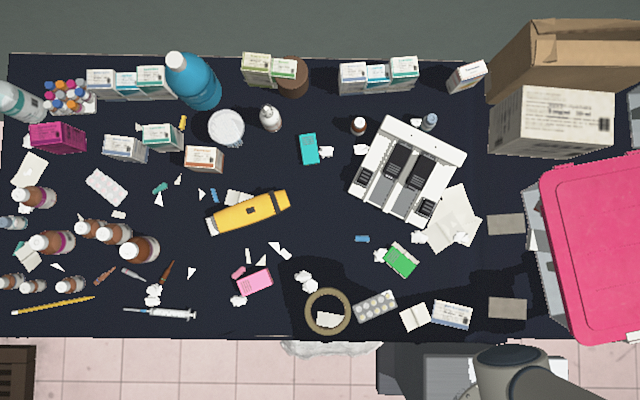

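```bash
python3 - <<'E'
import cv2,pickle
d=pickle.load(open("c0.pkl","rb"))
c=d["top"]["pixels"][100:250,330:490,::-1];cv2.imwrite("pics/t1.png",cv2.resize(c,None,fx=4,fy=4,interpolation=2))
c=d["scene"]["pixels"][90:210,310:440,::-1];cv2.imwrite("pics/s1.png",cv2.resize(c,None,fx=5,fy=5,interpolation=2))
E
```

```text
(no output)
```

View pics/t1.png

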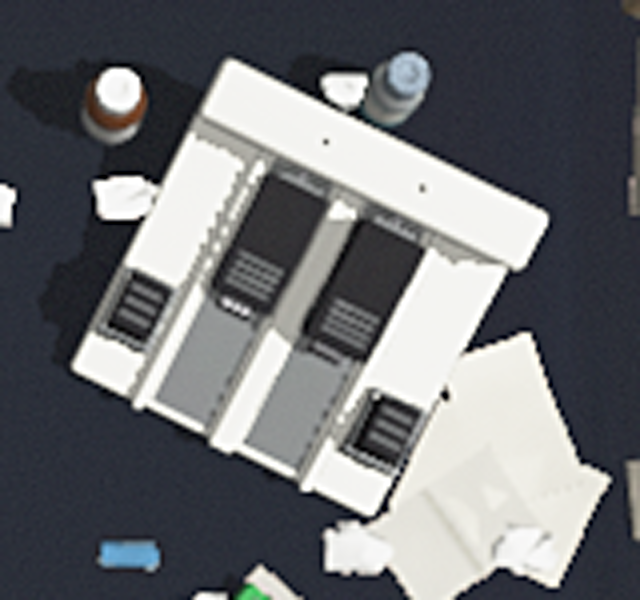

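View pics/s1.png

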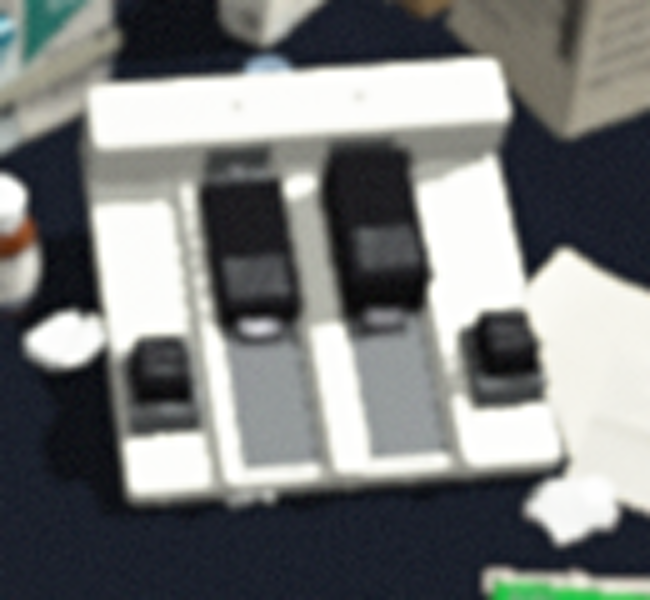

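```bash
cat > fit.py <<'E'
import numpy as np,pickle,cv2
from scipy.optimize import least_squares
d=pickle.load(open("c0.pkl","rb"))
def proj(n,P):
    c=d[n];T=np.linalg.inv(c["cam_to_world"]);p=(T[:3,:3]@np.asarray(P).T).T+T[:3,3]
    q=(c["camera_matrix"]@p.T).T;return q[:,:2]/q[:,2:]
def D2W(s,P):
    x,y,a=s[:3];P=np.asarray(P,float);R=np.array([[np.cos(a),-np.sin(a),0],[np.sin(a),np.cos(a),0],[0,0,1]])
    return P@R.T+[x,y,0]
L=[[-.025,.076,.052],[-.025,-.076,.052],[-.072,.095,.016],[-.072,-.095,.016],[.118,.095,.095],[.118,-.095,.095]]
t=np.array([[137,306],[385,430],[73,367],[377,515],[228,58],[549,215]])/4+[330,100]
s=np.array([[160,362],[505,335],[128,490],[565,455],[88,88],[500,60]])/5+[310,90]
ts=[(n,o) for n,o in(("top",t),("scene",s))]
def res(x): 
    return np.concatenate([(proj(n,D2W(x,L))-o).ravel() for n,o in ts])
if __name__=="__main__":
    r=least_squares(res,[.48,.2,-.4],loss="soft_l1");print(r.x);print(r.fun.reshape(-1,2).round(1))
    x=r.x;np.save("pose.npy",x)
    print("btn",D2W(x,L[:2]))
    # overlay
    c14,s14=np.cos(np.radians(14)),np.sin(np.radians(14))
    def deck(px,py,pz): return [px*c14-pz*s14,py,.034+px*s14+pz*c14]
    for n,(u0,v0,w,h,k) in dict(top=(330,100,160,150,5),scene=(310,90,130,120,5)).items():
        im=cv2.resize(d[n]["pixels"][v0:v0+h,u0:u0+w,::-1],None,fx=k,fy=k,interpolation=2)
        def poly(P,col,close=True):
            q=(((proj(n,D2W(x,P))-[u0,v0])+.5)*k).astype(int);cv2.polylines(im,[q],close,col,1)
        for sg in(1,-1):
            for zt in(.052,):poly([[-.025+a,sg*.076+b,zt] for a,b in((-.016,-.012),(.016,-.012),(.016,.012),(-.016,.012))],(0,0,255))
            h_=.032 if sg<0 else .016
            for z in(0,h_):poly([deck(.04+a,sg*.028+b,z) for a,b in((-.035,-.019),(.035,-.019),(.035,.019),(-.035,.019))],(0,255,0))
        poly([L[2],L[3],L[5],L[4]],(255,0,0))
        cv2.imwrite(f"pics/ov_{n}.png",im)
E
python3 fit.py
```

```text
[ 0.53359836  0.22820881 -0.45520917]
[[-0.2  0.2]
 [ 0.4  0.7]
 [-2.7  1.6]
 [-3.1  2.9]
 [ 1.4 -4.7]
 [ 2.4 -3.4]
 [ 0.3 -0.7]
 [ 1.  -0.3]
 [ 0.1  1.9]
 [-0.   2.2]
 [-1.  -3.4]
 [-1.1 -3.3]]
btn [[0.54455754 0.30746091 0.052     ]
 [0.47773071 0.17093921 0.052     ]]
```

View pics/ov_top.png

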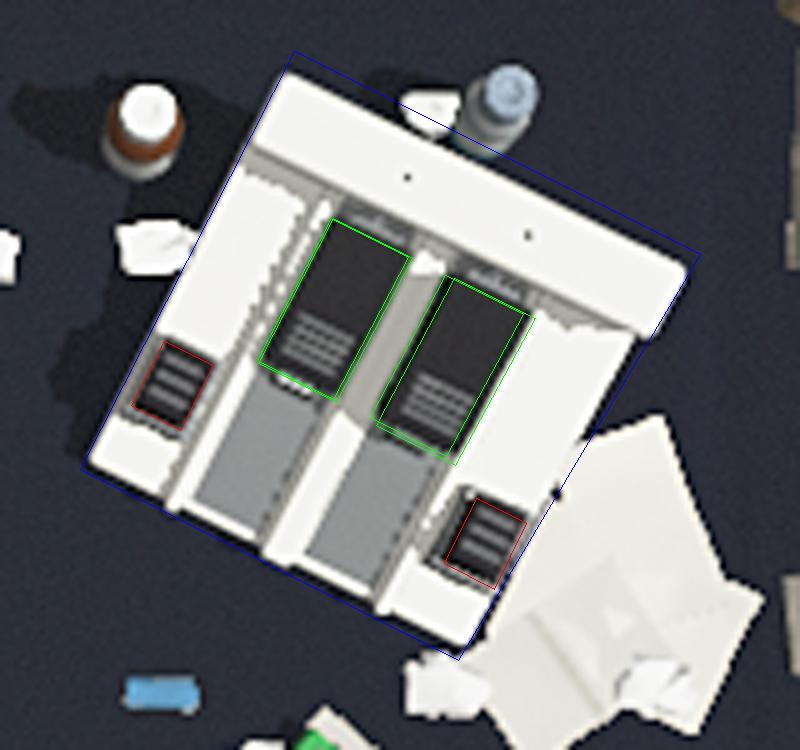

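View pics/ov_scene.png

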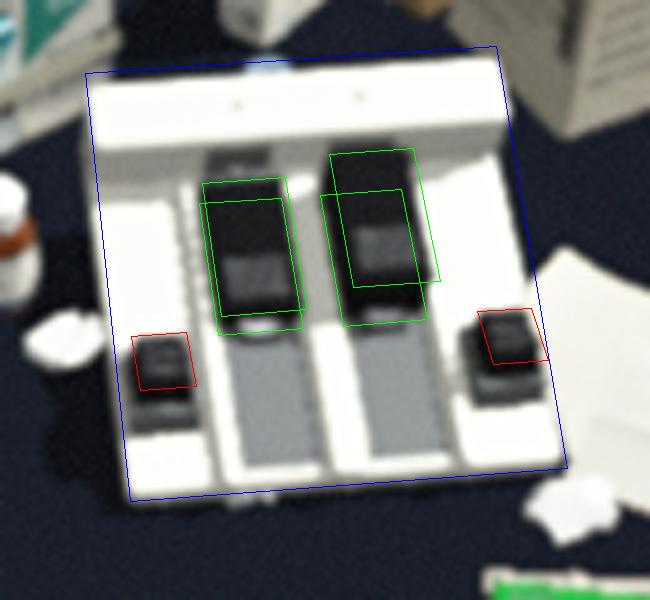

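```bash
sed -i 's/^def res(x):.*/def res(x):\n    L[4][0]=L[5][0]=x[3]/; s/-.4\],loss/-.4,.118],loss/' fit.py; python3 fit.py
```

```text
[ 0.53664772  0.22627037 -0.45010756  0.10393946]
[[ 0.6 -1. ]
 [ 1.4 -0.8]
 [-1.8  0.6]
 [-2.   1.4]
 [-1.  -0.2]
 [ 0.3  0.8]
 [ 0.3 -1.7]
 [ 0.8 -1.6]
 [ 0.3  0.7]
 [-0.1  0.8]
 [-0.5 -0.4]
 [-0.2 -0.5]]
btn [[0.54720245 0.30557736 0.052     ]
 [0.48107297 0.16871651 0.052     ]]
```

View pics/ov_top.png

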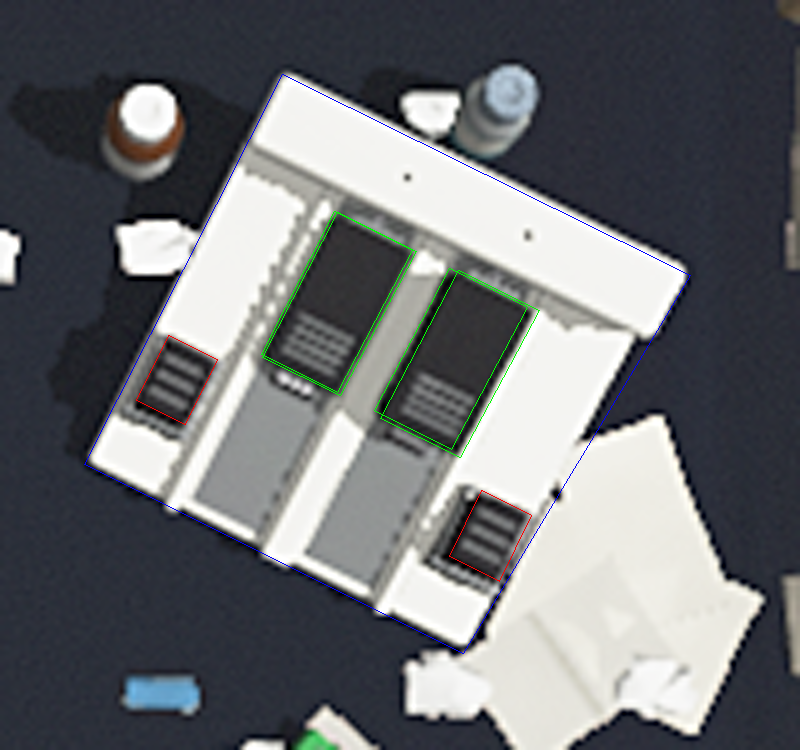

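View pics/ov_scene.png

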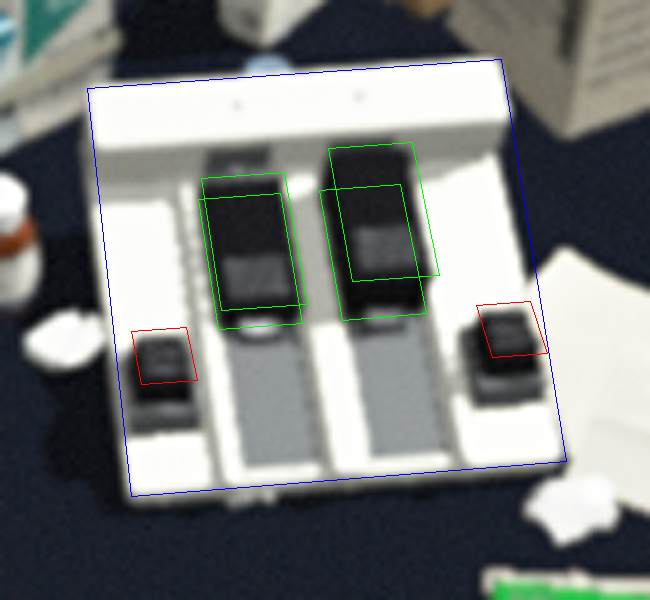

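```bash
cat > tri.py <<'E'
import numpy as np,pickle
d=pickle.load(open("c0.pkl","rb"))
def ray(n,uv):
    c=d[n];v=np.linalg.solve(c["camera_matrix"],[*uv,1]);M=c["cam_to_world"];return M[:3,3],M[:3,:3]@v
def tri(a,b):
    o1,v1=ray("top",a);o2,v2=ray("scene",b)
    s=np.linalg.lstsq(np.c_[v1,-v2],o2-o1,rcond=None)[0]
    p,q=o1+s[0]*v1,o2+s[1]*v2
    return (p+q)/2,np.linalg.norm(p-q)
def atz(n,uv,z):
    o,v=ray(n,uv);return o+v*(z-o[2])/v[2]
E
python3 - <<'E'
from tri import *
print(tri((543,160),(475,80)))
for z in(0,.15,.2,.25,.3,.35):print(z,[atz("top",p,z)[:2].round(3) for p in((541,162),(577,340),(487,90),(640,150))])
E
python3 - <<'E'
import cv2,pickle
d=pickle.load(open("c0.pkl","rb"))
a=d["top"]["pixels"][:,440:,::-1];b=d["scene"]["pixels"][:,440:,::-1]
cv2.imwrite("pics/bins.png",cv2.resize(cv2.hconcat([a,b]),None,fx=1.45,fy=1.45))
E
```

```text
(array([ 0.57108964, -0.06935125,  0.10059746]), np.float64(0.024201725738369727))
0 [array([ 0.592, -0.107]), array([ 0.19 , -0.179]), array([0.761, 0.016]), array([ 0.624, -0.339])]
0.15 [array([ 0.566, -0.03 ]), array([ 0.225, -0.091]), array([0.708, 0.075]), array([ 0.593, -0.226])]
0.2 [array([ 0.557, -0.004]), array([ 0.236, -0.061]), array([0.691, 0.094]), array([ 0.583, -0.188])]
0.25 [array([0.548, 0.022]), array([ 0.248, -0.032]), array([0.674, 0.114]), array([ 0.572, -0.151])]
0.3 [array([0.539, 0.048]), array([ 0.26 , -0.002]), array([0.656, 0.133]), array([ 0.562, -0.113])]
0.35 [array([0.531, 0.074]), array([0.271, 0.027]), array([0.639, 0.153]), array([ 0.551, -0.075])]
```

View pics/bins.png

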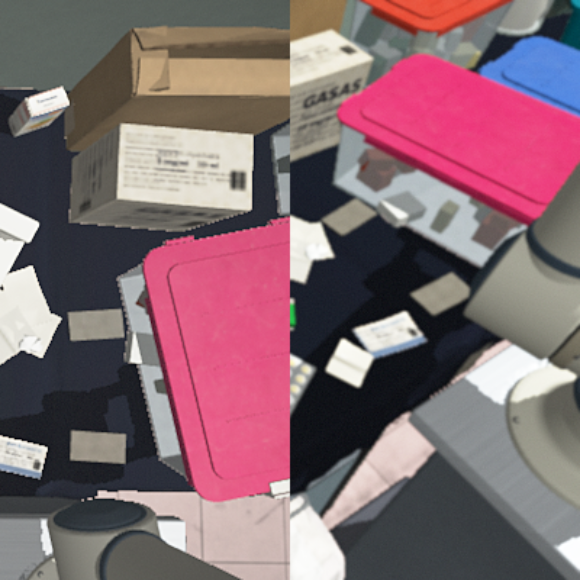

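```bash
python3 - <<'E'
from tri import *
from fit import proj
for z in(.05,.08,.1,.12,.15,.2,.25):
    print(z,[proj("scene",[atz("top",p,z)])[0].round(0) for p in((541,169),(577,340),(600,155))])
for p in((541,165),(541,169),(542,175)):print(tri(p,(474.5,80)))
E
```

```text
0.05 [array([469.,  97.]), array([620., 180.]), array([497.,  73.])]
0.08 [array([468.,  90.]), array([619., 171.]), array([497.,  67.])]
0.1 [array([468.,  85.]), array([618., 165.]), array([497.,  62.])]
0.12 [array([468.,  80.]), array([618., 159.]), array([496.,  57.])]
0.15 [array([468.,  72.]), array([617., 149.]), array([496.,  50.])]
0.2 [array([468.,  57.]), array([615., 130.]), array([496.,  36.])]
0.25 [array([468.,  41.]), array([613., 110.]), array([495.,  21.])]
(array([ 0.56039653, -0.05712115,  0.11170059]), np.float64(0.018900951923095537))
(array([ 0.55280125, -0.05115472,  0.11865832]), np.float64(0.013411704553591515))
(array([ 0.5421805 , -0.04417822,  0.12809499]), np.float64(0.003991176490052032))
```

Emit:
jog_arm --plan '[{"translation": [0, 0, 40], "twist": 0.14, "hand": 0.39}, {"translation": [0, 0, 80], "twist": 0.28, "hand": 0.39}, {"translation": [17, 41, 80], "twist": 0.42, "hand": 0.39}, {"translation": [35, 83, 80], "twist": 0.56, "hand": 0.39}, {"translation": [52, 124, 80], "twist": 0.7, "hand": 0.39}, {"translation": [70, 166, 80], "twist": 0.84, "hand": 0.39}, {"translation": [87, 207, 80], "twist": 0.98, "hand": 0.39}, {"translation": [105, 248, 80], "twist": 1.12, "hand": 0.39}, {"translation": [122, 290, 80], "twist": 1.26, "hand": 0.39}, {"translation": [140, 331, 80], "twist": 1.4, "hand": 0.39}]'

```text
clock: 1.1
tool_pos: [0.3029, -0.2447, 0.3109]
orientation: [-3.142, -0.0, 1.68]
force: [0.4, -0.1, -0.4]
gripper_width: 0.393
```

Emit:
jog_arm --plan '[{"translation": [18, 43, 0], "twist": 0.11, "hand": 0.39}, {"translation": [37, 87, 0], "twist": 0.22, "hand": 0.39}, {"translation": [56, 131, 0], "twist": 0.33, "hand": 0.39}, {"translation": [74, 174, 0], "twist": 0.44, "hand": 0.39}, {"translation": [93, 218, 0], "twist": 0.55, "hand": 0.39}, {"translation": [112, 262, 0], "twist": 0.66, "hand": 0.39}, {"translation": [130, 306, 0], "twist": 0.77, "hand": 0.39}, {"translation": [149, 350, 0], "twist": 0.88, "hand": 0.39}, {"translation": [168, 393, 0], "twist": 0.98, "hand": 0.39}, {"translation": [186, 437, 0], "twist": 1.012, "hand": 0.39}]'

```text
clock: 2.1
tool_pos: [0.4891, 0.1926, 0.3108]
orientation: [-3.141, -0.0, 2.69]
force: [0.8, -0.7, 0.1]
gripper_width: 0.39
```

Emit:
jog_arm --plan '[{"translation": [0, 0, -30], "twist": 0, "hand": 0.39}, {"translation": [0, 0, -60], "twist": 0, "hand": 0.39}, {"translation": [0, 0, -90], "twist": 0, "hand": 0.39}, {"translation": [0, 0, -120], "twist": 0, "hand": 0.39}, {"translation": [0, 0, -150], "twist": 0, "hand": 0.39}, {"translation": [0, 0, -180], "twist": 0, "hand": 0.39}, {"translation": [0, 0, -200], "twist": 0, "hand": 0.39}, {"translation": [0, 0, -210], "twist": 0, "hand": 0.39}, {"translation": [0, 0, -210], "twist": 0, "hand": 0.39}, {"translation": [0, 0, -210], "twist": 0, "hand": 0.39}]'

```text
clock: 3.1
tool_pos: [0.4892, 0.1906, 0.1023]
orientation: [3.141, 0.001, 2.687]
force: [0.3, -1.6, 0.3]
gripper_width: 0.391
```

```bash
cat > snap.py <<'E'
import sys,cv2,pickle,numpy as np
from cell import arm
k=sys.argv[1];d={}
for n,(u0,v0,w,h,f) in dict(top=(330,100,160,150,5),scene=(310,70,150,140,5)).items():
    c=arm.capture(n);d[n]=c
    cv2.imwrite(f"pics/{n}{k}.png",cv2.resize(c["pixels"][v0:v0+h,u0:u0+w,::-1],None,fx=f,fy=f,interpolation=2)[:600])
pickle.dump(d,open(f"c{k}.pkl","wb"))
s=arm.sense();print({q:np.round(s[q],4).tolist() for q in("clock","tool_pos","orientation","force","torque","gripper_width")})
E
python3 snap.py 1
```

```text
{'clock': 3.2, 'tool_pos': [0.4897, 0.1908, 0.1031], 'orientation': [3.1397, 0.002, 2.6868], 'force': [0.7048, 0.439, 1.8006], 'torque': [-0.0074, -0.036, 0.0597], 'gripper_width': 0.3894}
```

View pics/top1.png

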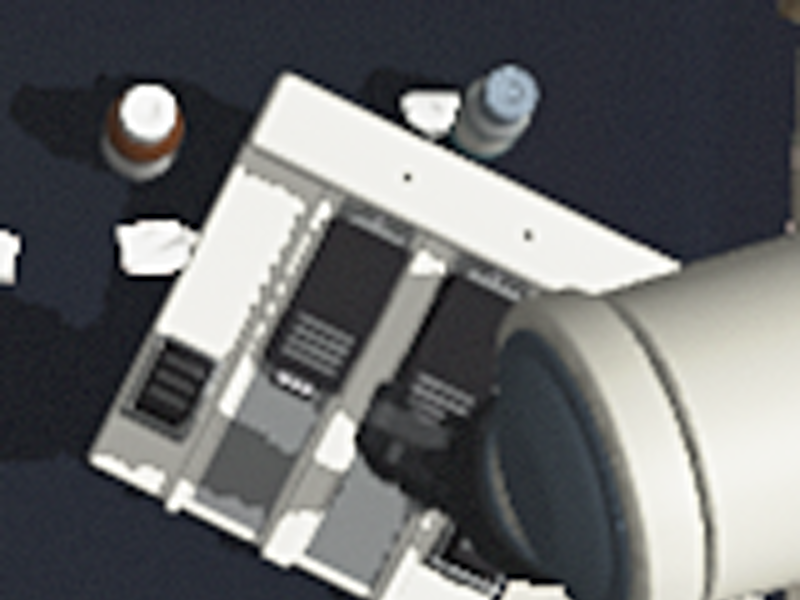

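View pics/scene1.png

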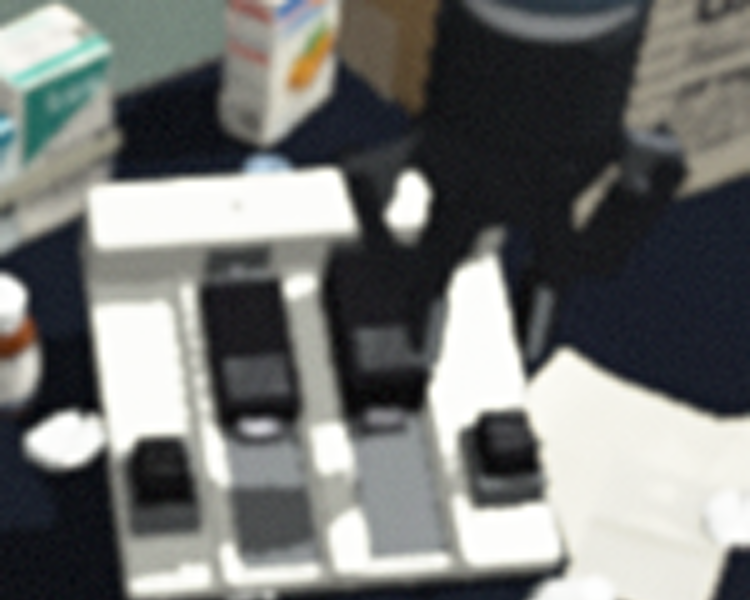

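```bash
python3 - <<'E'
import numpy as np
from fit import proj
t=np.array([.4895,.1907]);a=2.687
ty=np.array([np.sin(a),-np.cos(a)]);tx=np.array([np.cos(a),np.sin(a)])
x0=np.array([.535,.227]);w=-.453;R=np.array([[np.cos(w),-np.sin(w)],[np.sin(w),np.cos(w)]])
print("tcp dock mm",R.T@(t-x0)*1000, "ty in dock",R.T@ty)
for z in(.103,.098):
  for s in(1,-1):
    for y in(.0168,.024,.0315):
      print(z,s*y,[((proj("scene",[[*(t+s*y*ty+u*tx),z]])[0]-[310,70])*5+2).round(0).tolist() for u in(-.011,0,.011)])
E
```

```text
tcp dock mm [-25.02354971 -52.55246864] ty in dock [0.00159265 0.99999873]
0.103 0.0168 [[431.0, 334.0], [436.0, 352.0], [442.0, 370.0]]
0.103 0.024 [[414.0, 335.0], [419.0, 353.0], [424.0, 371.0]]
0.103 0.0315 [[396.0, 336.0], [401.0, 354.0], [406.0, 372.0]]
0.103 -0.0168 [[510.0, 328.0], [516.0, 346.0], [522.0, 364.0]]
0.103 -0.024 [[527.0, 327.0], [533.0, 345.0], [539.0, 363.0]]
0.103 -0.0315 [[545.0, 325.0], [551.0, 343.0], [557.0, 362.0]]
0.098 0.0168 [[429.0, 342.0], [435.0, 360.0], [440.0, 379.0]]
0.098 0.024 [[412.0, 344.0], [417.0, 362.0], [423.0, 380.0]]
0.098 0.0315 [[395.0, 345.0], [400.0, 363.0], [405.0, 381.0]]
0.098 -0.0168 [[508.0, 337.0], [514.0, 355.0], [520.0, 373.0]]
0.098 -0.024 [[525.0, 336.0], [531.0, 354.0], [537.0, 372.0]]
0.098 -0.0315 [[542.0, 334.0], [549.0, 352.0], [555.0, 370.0]]
```

Emit:
jog_arm --plan '[{"translation": [0, 0, -10], "twist": 0, "hand": 0.39}, {"translation": [0, 0, -20], "twist": 0, "hand": 0.39}, {"translation": [0, 0, -30], "twist": 0, "hand": 0.39}, {"translation": [0, 0, -38], "twist": 0, "hand": 0.39}, {"translation": [0, 0, -42], "twist": 0, "hand": 0.39}, {"translation": [0, 0, -44], "twist": 0, "hand": 0.39}, {"translation": [0, 0, -46], "twist": 0, "hand": 0.39}, {"translation": [0, 0, -46], "twist": 0, "hand": 0.39}, {"translation": [0, 0, -46], "twist": 0, "hand": 0.39}, {"translation": [0, 0, -46], "twist": 0, "hand": 0.39}]'

```text
clock: 4.2
tool_pos: [0.489, 0.1905, 0.0557]
orientation: [3.141, 0.0, 2.687]
force: [-0.4, -0.2, 0.1]
gripper_width: 0.392
```

```bash
python3 snap.py 2
```

```text
{'clock': 4.3, 'tool_pos': [0.489, 0.1905, 0.0556], 'orientation': [3.1412, 0.0004, 2.6868], 'force': [-0.0793, 0.4382, 0.1908], 'torque': [0.0252, -0.0493, 0.0297], 'gripper_width': 0.3903}
```

View pics/scene2.png

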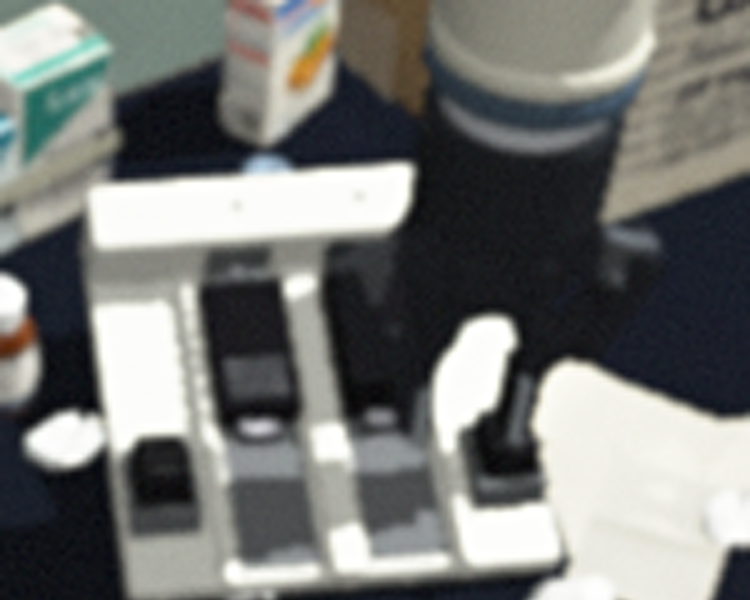

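View pics/top2.png

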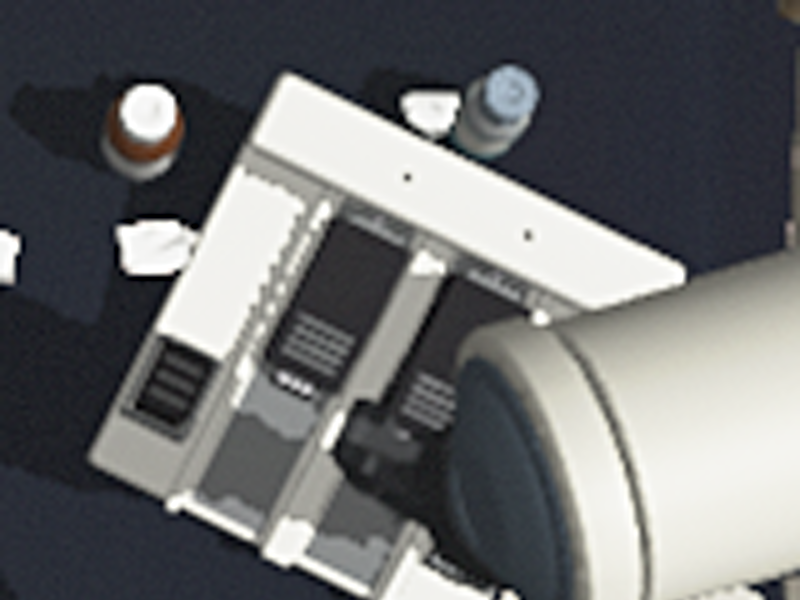

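Emit:
jog_arm --plan '[{"translation": [1, 2, 0], "twist": 0, "hand": 0.39}, {"translation": [1.5, 3, 0], "twist": 0, "hand": 0.39}, {"translation": [1.5, 3, -3], "twist": 0, "hand": 0.39}, {"translation": [1.5, 3, -6], "twist": 0, "hand": 0.39}, {"translation": [1.5, 3, -8], "twist": 0, "hand": 0.39}, {"translation": [1.5, 3, -9], "twist": 0, "hand": 0.39}, {"translation": [1.5, 3, -10], "twist": 0, "hand": 0.39}, {"translation": [1.5, 3, -11], "twist": 0, "hand": 0.39}, {"translation": [1.5, 3, -11], "twist": 0, "hand": 0.39}, {"translation": [1.5, 3, -11], "twist": 0, "hand": 0.39}]'

```text
clock: 5.3
tool_pos: [0.4904, 0.1936, 0.0444]
orientation: [3.141, 0.0, 2.687]
force: [0.2, 1.1, 4.1]
gripper_width: 0.39
```

```bash
python3 snap.py 3
```

```text
{'clock': 5.4, 'tool_pos': [0.4904, 0.1936, 0.0444], 'orientation': [3.1412, 0.0002, 2.6869], 'force': [0.8095, 1.5838, 3.2925], 'torque': [0.1854, -0.0215, 0.0916], 'gripper_width': 0.3874}
```

View pics/scene3.png

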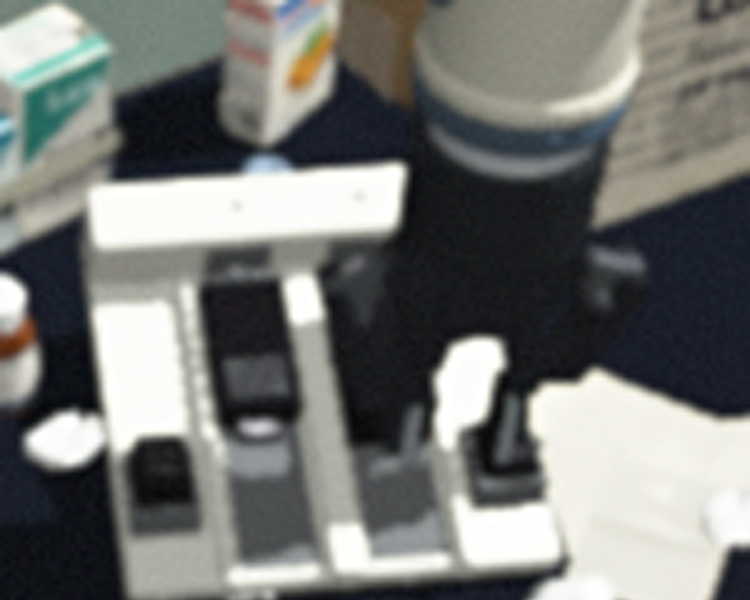

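Emit:
jog_arm --plan '[{"translation": [0, 0, -1], "twist": 0, "hand": 0.39}, {"translation": [0, 0, -2], "twist": 0, "hand": 0.39}, {"translation": [0, 0, -3.5], "twist": 0, "hand": 0.39}, {"translation": [0, 0, -5], "twist": 0, "hand": 0.39}, {"translation": [0, 0, -6], "twist": 0, "hand": 0.39}, {"translation": [0, 0, -6], "twist": 0, "hand": 0.39}, {"translation": [0, 0, -6], "twist": 0, "hand": 0.39}, {"translation": [0, 0, -6], "twist": 0, "hand": 0.39}, {"translation": [0, 0, -6], "twist": 0, "hand": 0.39}, {"translation": [0, 0, -6], "twist": 0, "hand": 0.39}]'

```text
clock: 6.4
tool_pos: [0.4905, 0.1936, 0.0409]
orientation: [3.141, 0.001, 2.687]
force: [-6.4, -0.6, 15.7]
gripper_width: 0.386
```

```bash
python3 snap.py 4
```

```text
{'clock': 6.5, 'tool_pos': [0.4905, 0.1936, 0.0409], 'orientation': [3.1409, 0.0009, 2.6868], 'force': [-5.7864, -1.0583, 15.7286], 'torque': [-0.3755, 1.1455, -0.0292], 'gripper_width': 0.3981}
```

View pics/scene4.png

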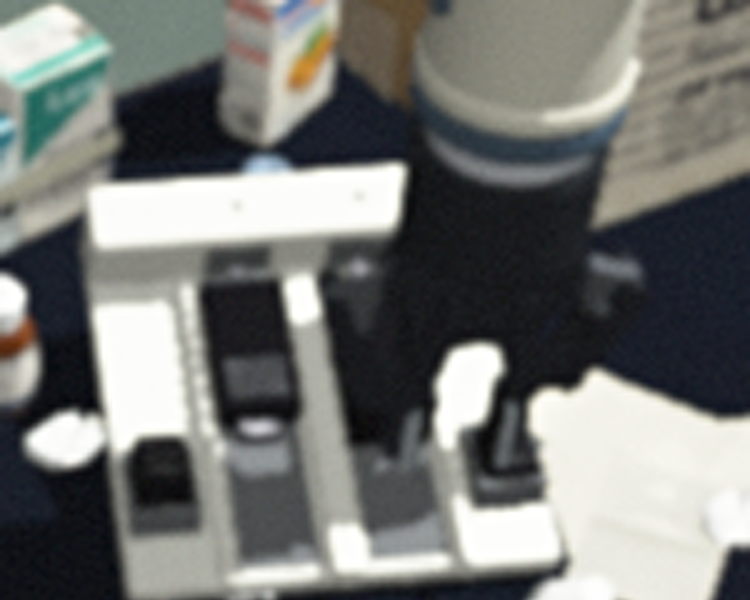

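View pics/top4.png

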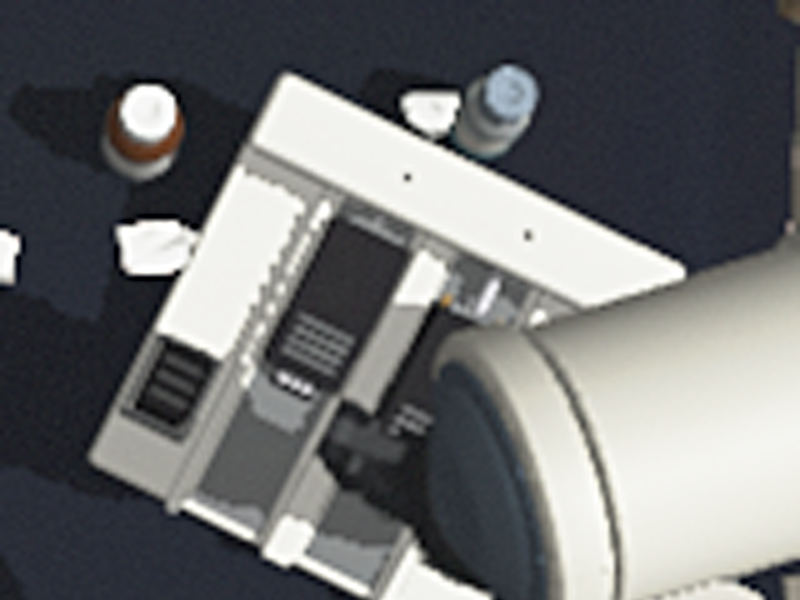

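Emit:
jog_arm --plan '[{"translation": [0, 0, 0.5], "twist": 0, "hand": 0.39}, {"translation": [0, 0, 1], "twist": 0, "hand": 0.39}, {"translation": [0, 0, 1], "twist": 0, "hand": 0.39}, {"translation": [0, 0, 1], "twist": 0, "hand": 0.39}, {"translation": [0, 0, 1], "twist": 0, "hand": 0.39}, {"translation": [0, 0, 1], "twist": 0, "hand": 0.39}, {"translation": [0, 0, 1], "twist": 0, "hand": 0.39}, {"translation": [0, 0, 1], "twist": 0, "hand": 0.39}, {"translation": [0, 0, 1], "twist": 0, "hand": 0.39}, {"translation": [0, 0, 1], "twist": 0, "hand": 0.39}]'

```text
clock: 7.5
tool_pos: [0.4905, 0.1936, 0.041]
orientation: [3.141, 0.001, 2.687]
force: [-3.4, 0.4, 12.2]
gripper_width: 0.392
```

```bash
python3 snap.py 5; python3 - <<'E'
import pickle,cv2,numpy as np
a,b=[pickle.load(open(f"c{k}.pkl","rb")) for k in(4,5)]
print([np.abs(a[n]["pixels"].astype(int)-b[n]["pixels"]).max() for n in a])
d=pickle.load(open("c0.pkl","rb"))
im=[cv2.resize(q["top"]["pixels"][140:210,385:450,::-1],None,fx=6,fy=6,interpolation=2) for q in(d,b)]
cv2.imwrite("pics/cmp.png",cv2.hconcat(im))
from fit import proj,D2W
c,s=np.cos(np.radians(14)),np.sin(np.radians(14))
x=[.5355,.2285,-.453]
for sl in(0,.01,.012,.015,.02):
    P=[[(.075-sl)*c-.032*s,-.028+w,.034+(.075-sl)*s+.032*c] for w in(.019,-.019)]
    print(sl,((proj("top",D2W(x,P))-[385,140]+.5)*6).round(0).tolist())
E
```

```text
{'clock': 7.6, 'tool_pos': [0.4905, 0.1936, 0.041], 'orientation': [3.1411, 0.0006, 2.6868], 'force': [-3.3173, -0.1337, 11.3076], 'torque': [-0.1867, 0.669, 0.0409], 'gripper_width': 0.3885}
[np.int64(149), np.int64(36)]
0 [[214.0, 89.0], [311.0, 137.0]]
0.01 [[201.0, 114.0], [297.0, 162.0]]
0.012 [[198.0, 119.0], [295.0, 167.0]]
0.015 [[194.0, 127.0], [290.0, 175.0]]
0.02 [[187.0, 139.0], [284.0, 188.0]]
```

View pics/cmp.png

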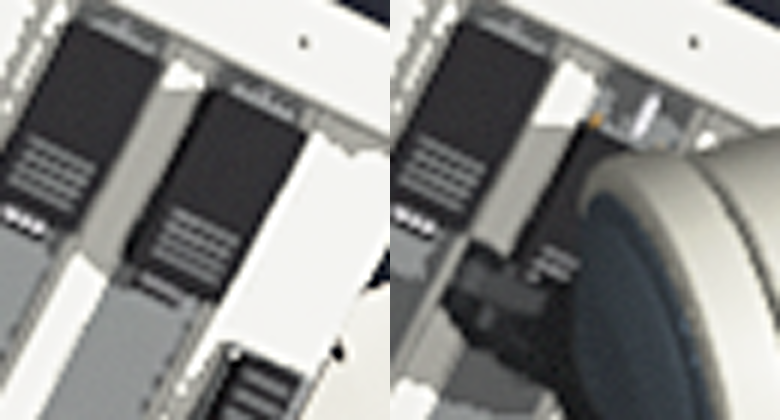

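```bash
python3 snap.py 6; python3 - <<'E'
import pickle,numpy as np
a,b,c=[pickle.load(open(f"c{k}.pkl","rb")) for k in(4,5,6)]
for p,q in((a,b),(b,c)):
  for n in a:
    m=np.abs(p[n]["pixels"].astype(int)-q[n]["pixels"]).max(2);y,x=np.where(m>40);print(n,len(x),(x.min(),x.max(),y.min(),y.max()) if len(x) else "")
E
```

```text
{'clock': 7.7, 'tool_pos': [0.4905, 0.1936, 0.0409], 'orientation': [3.1411, 0.0006, 2.6868], 'force': [-4.0224, 0.4502, 12.1258], 'torque': [-0.1514, 0.6734, 0.0332], 'gripper_width': 0.3882}
top 20 (np.int64(428), np.int64(566), np.int64(161), np.int64(322))
scene 0 
top 0 
scene 0
```

View pics/scene6.png

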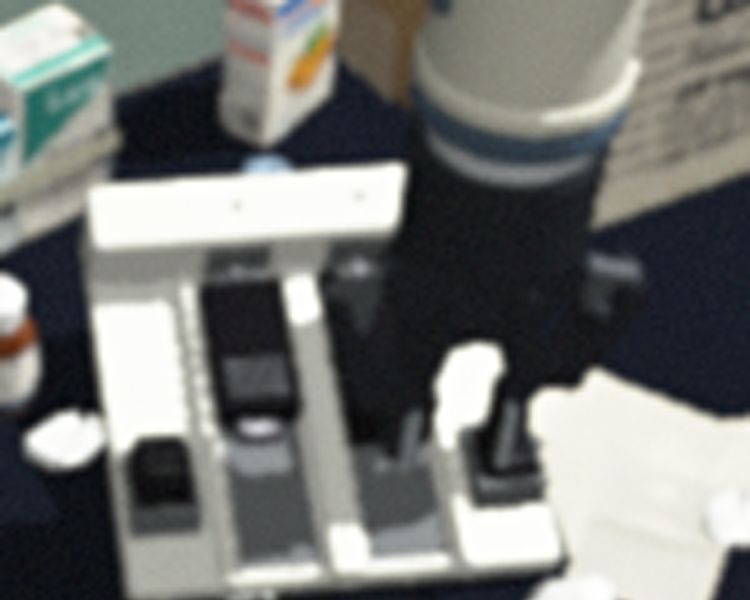

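The thick right pack has moved down its bay. It is held by the left finger at about (410,435), the right finger holds the right button down at about (508,450), and the thin pack is still seated. Successive frames show no movement.

```bash
python3 -c "
from cell import arm
print(arm.finish_job())"
```

```text
the job is handed in; nothing more can be done
None
```

The thick pack was in the right bay. I pressed the right release button with one fingertip while the other finger stood across that bay. The pack popped out and slid about 13 mm, and it is now trapped against that finger. I handed the job in at about 7.7 s with the button still held down.

**Button:** I take it to be fully down. The tool stayed at z ≈ 41 mm when I eased the press by 1 mm, and the contact force only fell from about 16 to 12 N. I had no direct reading of the button's travel.

**Pack:** The last two frames of both cameras show no movement, so it was at rest. The arm hides its front part, so the 13 mm comes from its rear edge in the top view. That agrees with the roughly 12 mm expected from the geometry.

**Other things:** The thin pack looks seated. The two vials' caps look unmoved in the close-up views. I did not re-check the clipper and tape roll, but the arm's path stayed away from them.

**What disagreed:**
- My dock fit was about 3 mm off sideways at the right button. I corrected for that before pressing.
- The sideways force on the tool, about 4 N, is more than the pack's spring and weight would give. I put the rest down to friction at the pressed button, but did not confirm it.

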